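# Hang up the spindle cap and hold a spread snap ring at the spindle groove

### The arm

A 6-joint arm with a two-finger parallel gripper is mounted at the origin on the work surface. World frame = base frame: x ahead of the robot, y to its left, z up, the work surface at z = 0. Lengths are in m, angles in degrees, forces in N, time in s.
With the tool pointing down it reaches from about 0.4 to 0.825 m from the base axis. Payload 7 kg.
Tool frame: the origin (TCP) lies at the very end of the fingers, on their centre line; the grasp point (between the pads) lies 19 mm behind it; x points along the fingers, z is the direction in which the jaws open and shut, and the axes are right-handed (so a half turn about x gives the same grasp; the last joint's range is limited). The gripper opens to 88 mm and grips with 3 to 60 N. Pads are 19 mm wide; open, the fingers measure 130 mm over their backs; the gripper's body (78 mm by 193 mm) begins 47 mm behind the grasp point.
Start: joints at [-54.196, 20.546, 0.682, 0, -70.136, -16.507], TCP at [0.223, -0.637, 0.227] pointing down, gripper open.
Joint ranges: [-176.03, 176.03], [-82.01, 121.73], [-58.28, 71.71], [-173.87, 95.51], [-174.79, -0.11], [-173.66, 173.66]. Speed limits (degrees/s): [136.94, 136.94, 172.46, 180, 180, 180].

### API

Orientations are given as [roll, pitch, yaw] about the fixed x, y, z axes, in that order (R = Rz(yaw) Ry(pitch) Rx(roll)).
In Python, from plant import * gives the robot as it stands.
- The arm moves only by the tool arm_command, never from a script. Its argument "commands" is one flat list of numbers, 5 for each row, row after row: the shift along the tool's x, y, z in mm, then the turn about the tool's x in degrees, then the opening in per cent of the stroke, from 0 (shut) to 100 (fully open). A call has 1 to 5 rows; each row shifts and turns the pose as measured when the row begins, along the tool's axes as they then stand; what a row does not reach is not made up. A row lasts 1/8 s, in which the tool goes at most 62.5 mm and 10.7 degrees, less where a joint would pass 70% of its speed; a pose out of reach is approached as far as the arm can. A call is refused whole if a number of a shift passes 62.5 or a number of a turn 10.7, either way. A call with a gripper value outside its range is refused whole. The fingers move at their own pace and stop on an object; the grip force is fixed at half the most. Time passes only in rows, so rows that do not move let the fingers close. It gives the time, the measured TCP pose, the force and the opening at its end, in the units of the state.
- get_obs(): the state, without advancing time (a new reading comes with each control period).
- snapshot(name): name is "scene" or "top" or "wrist"; returns a dict with "frame" (480x640x3 uint8, blue, green, red), "fov_y" (degrees; the focal length in pixels is half the picture's height over the tangent of half this angle, whatever the lens; pixels are square), "cx", "cy" (the principal point, pixels), "world_to_cam" (4x4, takes a point from world to camera coordinates). Camera axes: x right, y up, looking along -z (the intrinsics and any distortion apply to the point x, -y, -z); pixel columns grow to the right and rows downward; lengths in m; the calibration is good to about 2 mm. A picture is of the moment at which its call begins. There is no depth.
- close_job(): hands the job in, once; it reports no verdict.
The state is a dict: "clock": time; "joint_pos": joint angles; "qvel": joint speeds; "tau": joint torques, N m; "tool_pos": TCP position; "orientation": TCP orientation; "force": force on the tool from outside, world axes, zero at the start; "moment": the same for the moment, N m; "opening": finger opening in m.
Only numpy, scipy, OpenCV 4.12 (cv2) and the standard library are available. Lean on these libraries where they do the work, as an engineer would, in place of code of your own. Each camera call takes 0.05 s, during which the arm holds its last target. There are 200 camera calls.

### The job

Lift the red protective cap off the spindle stub by the wooden grip on its handle, hang it by the handle bar on the hook of the hook stand and let go of it. Then take the snap-ring pliers out of their wooden stand by the yellow handles, squeeze them fully so that the snap ring on their tips is spread, and slide the ring down over the spindle stub until it is level with the dark groove. Finish while still holding it there: ring spread, upright and around the stub at the groove, carried by the gripper alone without resting or pressing on the spindle; leave the other things on the bench alone.

Things in the scene. Friction and masses are not known exactly. Their poses are not given: they have to be found in the camera images.
- fixture: turntable head fixed to the bench: 110 mm square dark plate, green drum 80 mm across, brass bearing ring 64 mm across with its flat top 75 mm above the bench; from its middle a steel spindle stub 25 mm across rises 28 mm. Origin at bench height on the spindle axis, z up along the spindle
- groove (a point): centre of the dark groove cut round the stub (on the spindle axis): the groove is 22 mm across and 10 mm wide, its middle 12 mm above the brass face and 16 mm below the stub's top
- cap: loose red cap (0.12 to 0.22 kg), open downward, 42 mm across outside, 36 inside, 38 tall, standing over the stub, rim on the brass face; lift it 30 mm to clear the stub. Origin at the rim's centre, z up. On it a rigid steel bail: 7 mm round bar along the cap's y, axis 82 mm above the rim, legs 48 mm apart; the opening between cap and bar is 40 mm high, 41 mm wide
- cap_bar (a point): middle of the cap's handle bar, on its axis
- cap_grip (a point): middle of the flat-sided wooden grip that stands on top of the bar, 112 mm above the cap's rim: the grip is 16 mm along the cap's x, 22 mm along its y and reaches from 86 to 126 mm above the rim. Held across its 22 mm (fingers closing along the cap's y, fingertips no lower than the bar) the fingers pass either side of the hook
- hook_stand: fixed stand: round foot 84 mm across, post 16 mm across and 158 mm tall; from the post an 8 mm round hook rod runs level along the stand's own -x for 80 mm, its axis 150 mm above the bench, then turns up: the tip is 87 mm from the post axis, its top 166 mm above the bench. Origin on the bench under the post
- hook_seat (a point): where the bar should lie: top of the hook rod, 50 mm from the post axis, 154 mm above the bench. Axes as the stand's: the rod's free end points to -x
- pliers_stand: fixed wooden stand, 110 x 100 mm foot with two posts 68 mm apart (along its y), each 12 mm thick, tops 93 mm above the bench with 6 mm lips in front and behind; the pliers' cross bar rests on the posts and is lifted straight up. Origin on the bench between the posts
- pliers: loose snap-ring pliers (0.23 kg), nose down. Origin at the rivet; z up along the tool, y across the handles. Dark cross bar through the rivet, 80 mm along y, 14 x 10 mm. Yellow handles from 14 to 72 mm above the rivet, 14 mm wide in x; outer faces 47 mm apart at mid height when free (56 at the top), 32 mm and parallel when squeezed. The ring lies flat on the tips, reaching to the pliers' +x side
- pliers_grip (a point): between the handles, 45 mm above the rivet, where the handles are pinched with fingers closing along the pliers' y. While squeezed in the stand the pliers stay at their height there (fingers that swing forward as they close press them down on it, and a compliant arm is pushed up a few mm); held, they then keep their place in the fingers
- ring_center (a point): centre of the spread ring's opening, at mid thickness (ring 3 mm thick): 16.6 mm along the pliers' +x from the rivet axis, 60 mm below the rivet; it stays there as the ring spreads. Fully spread, a 31 mm round post fits about this point (ring about 42 mm across outside); relaxed the opening is slightly oval, 23 mm wide, too small for the 25 mm stub
- pliers_left (a joint): how far the pliers are squeezed, rad per handle: 0 free, 0.17 fully squeezed against their stop (ring fully spread). A spring opens them; fully squeezing takes about 9 N on each handle, so any firm grip of 20 N or more holds them at the stop
- firebrick: bystander, to be left alone: cream firebrick, 114 x 64 x 50 mm. Origin at the centre of its underside
- flux_jar: bystander, to be left alone: white plastic jar, 48 mm across, 55 mm tall. Origin at the centre of its underside
- brass_bushing: bystander, to be left alone: stepped brass bushing, 32 mm across, 32 mm tall. Origin at the centre of its underside
- brass_coupling: bystander, to be left alone: stepped brass coupling, 26 mm across, 45 mm tall. Origin at the centre of its underside
- screwdriver: bystander, to be left alone: orange-handled screwdriver, 190 mm, lying along its own x. Origin at the middle of its length, underside
- wrench: bystander, to be left alone: steel wrench, 170 mm, lying along its own x. Origin at the middle of its length, underside
- oil_bottle: bystander, to be left alone: amber bottle with a red cap, 44 mm across, 100 mm tall. Origin at the centre of its underside
- stand_top (a point): midpoint between the tops of the pliers stand's posts, 93 mm above the bench
There are look-alikes about, which are no part of the job. What is shaped like the fixture but turquoise is not meant. Leave any blue look-alike of the pliers alone.

How it is judged:
By the outcome, as a careful person would: the job done as asked, in the order asked, and still so for the second after the job is handed in, while the arm keeps its last pose, push and grip.
It also fails if it takes over 56 s, if anything falls off the work surface, if the arm or the gripper's body presses on something with over 40 N, if the wrist force passes 120 N, or if a joint passes its speed limit or range.

## Working session

There is one attempt and no reset: what is moved stays moved. The work goes in short steps, Python scripts to look and compute and a tool call to move; the robot and the scene stay as the last step left them, time stands still between calls to the robot, and variables do not carry over. Pictures are saved under pics/ and viewed, about 8 in all and at most 12, crops included, and the job is handed in when it is done.

Besides the shell and the picture viewer there is one more tool, called in YAML: its name, and indented under it one key for each argument. arm_command: Moves the arm, as the interface text tells. Its arguments: {"type":"object","properties":{"commands":{"type":"array"}},"required":["commands"]}

```bash
mkdir -p pics; ls
python3 - <<'E'
from plant import *
import cv2,numpy as np,pickle
o=get_obs();print(o)
d={}
for n in ["scene","top"]:
    s=snapshot(n);d[n]=s;cv2.imwrite(f"pics/{n}0.png",s["frame"]);print(n,s["fov_y"],s["cx"],s["cy"],s["world_to_cam"],[k for k in s])
pickle.dump(d,open("s0.pkl","wb"))
E
```

```text
pics
{'clock': 0.0, 'joint_pos': array([-5.41979182e+01,  2.05902869e+01,  6.33744258e-01, -2.14816652e-02,
       -7.01346542e+01, -1.65060110e+01]), 'qvel': array([ 0.0189356 ,  0.05414442, -0.04288713,  0.02176129,  0.01952203,
       -0.02676839]), 'tau': array([ 6.44206175e-04, -5.82722890e+01,  2.93045729e+01,  6.99727133e+00,
        6.83208142e-03, -1.44741675e-04]), 'tool_pos': array([ 0.22286594, -0.63663014,  0.22563113]), 'orientation': array([  4.02181982,  89.90659335, 113.31057486]), 'force': array([ 0.21935035,  0.38369032, -0.2817409 ]), 'moment': array([ 0.01706378,  0.02099191, -0.00266678]), 'opening': 0.08768016843632288}
scene 49.803333686367075 317.18259018857975 238.2834231870538 [[-0.58522304  0.81086638 -0.00311635  0.28341275]
 [-0.68296174 -0.49083192  0.54096884  0.31189148]
 [ 0.43712384  0.31871578  0.84103686 -1.46080058]
 [ 0.          0.          0.          1.        ]] ['frame', 'fov_y', 'cx', 'cy', 'world_to_cam']
top 53.65604859657196 325.5953324281863 243.6144273868702 [[ 0.00887341 -0.99976419  0.01981971  0.01859149]
 [ 0.99429225  0.0109288   0.10612959 -0.56956346]
 [-0.10632117  0.01876485  0.99415476 -1.16171   ]
 [ 0.          0.          0.          1.        ]] ['frame', 'fov_y', 'cx', 'cy', 'world_to_cam']
```

View pics/scene0.png

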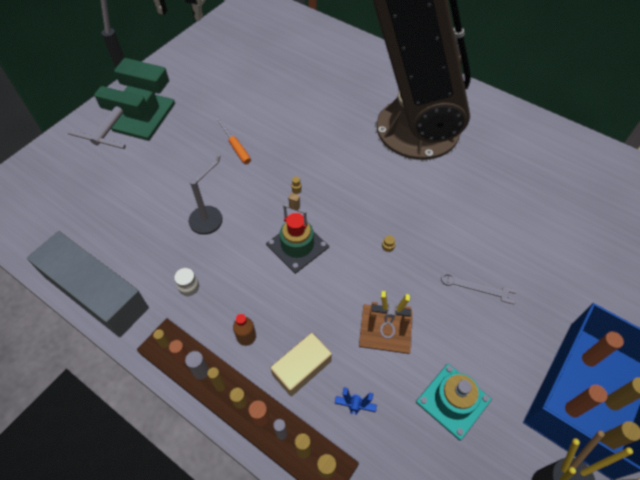

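View pics/top0.png

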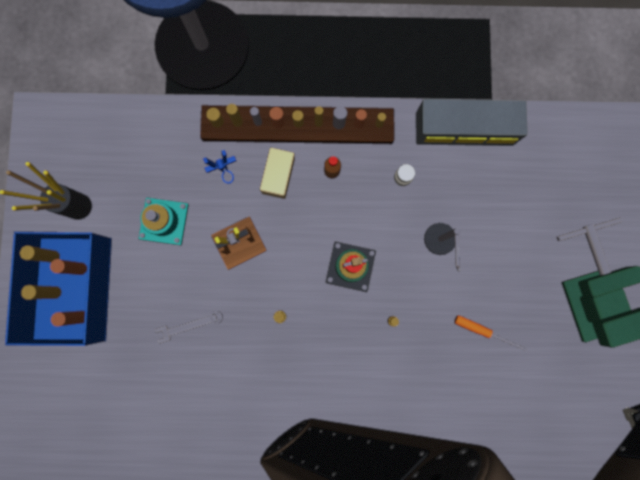

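The target fixture (green drum, red cap) is at scene (297,240) / top (351,267). The turquoise look-alike is at scene (455,400). The yellow-handled pliers are at scene (387,325) / top (238,242), and the blue look-alike is at scene (355,402). The hook stand is at scene (205,215) / top (440,238). I'll check them in enlarged crops.

Run:
```python
import cv2,numpy as np,pickle
d=pickle.load(open("s0.pkl","rb"))
def tile(n,u,v,w=80,h=60,k=5):
    c=d[n]["frame"][v:v+h,u:u+w]
    t=cv2.resize(c,None,fx=k,fy=k,interpolation=cv2.INTER_CUBIC)
    for i in range(0,w,10): cv2.line(t,(i*k,0),(i*k,4 if i%20 else 10),(255,255,255),1); 
    for i in range(0,h,10): cv2.line(t,(0,i*k),(4 if i%20 else 10,i*k),(255,255,255),1)
    cv2.putText(t,f"{n} {u},{v}",(15,20),0,.45,(255,255,255),1)
    return t
A=np.vstack([np.hstack([tile("top",312,237),tile("top",410,215)]),np.hstack([tile("top",198,212),tile("scene",347,285)])])
B=np.vstack([np.hstack([tile("scene",258,185,80,60),tile("scene",258,225,80,60)]),np.hstack([tile("scene",170,150,80,60),tile("scene",170,190,80,60)])])
cv2.imwrite("pics/A.png",A);cv2.imwrite("pics/B.png",B)
```

```text
(no output)
```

View pics/A.png

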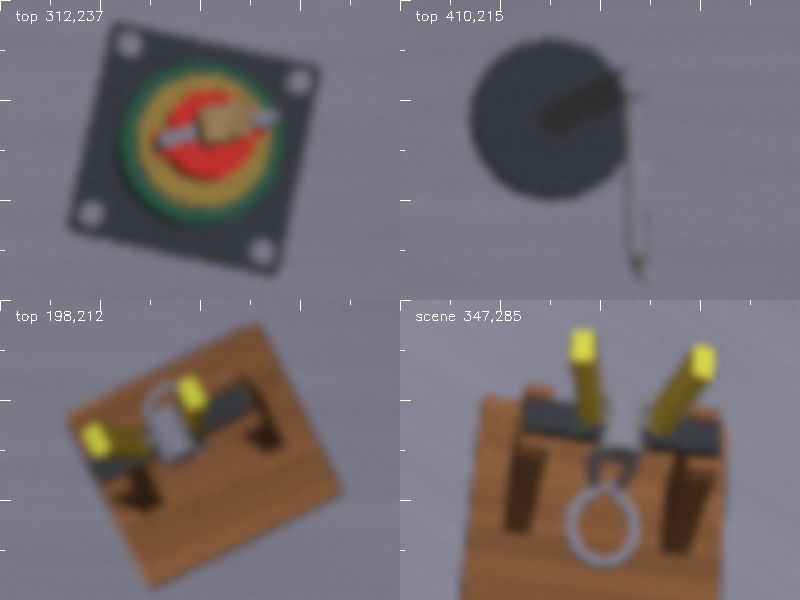

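View pics/B.png

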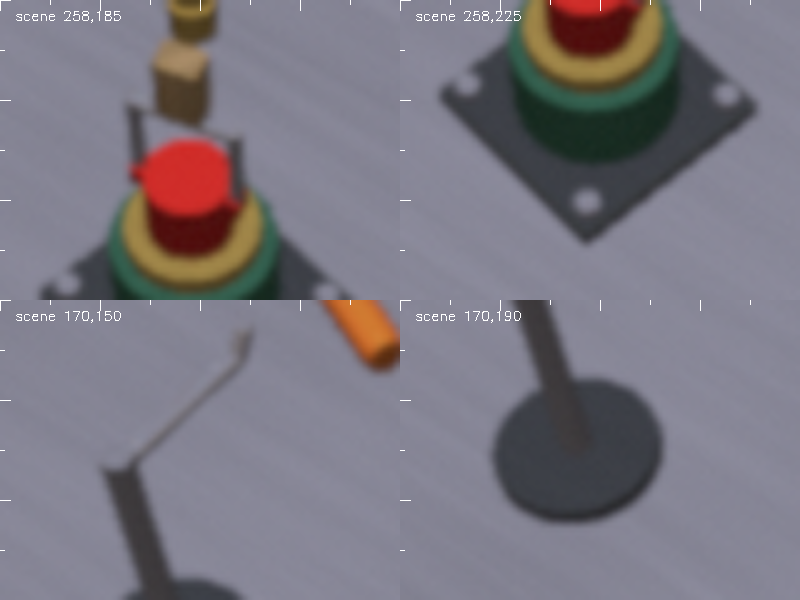

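```bash
cat > h.py <<'E'
import numpy as np,cv2,pickle
from scipy.optimize import least_squares
def proj(s,P):
    P=np.atleast_2d(P);W=s["world_to_cam"];c=P@W[:3,:3].T+W[:3,3]
    f=240/np.tan(np.radians(s["fov_y"]/2))
    return np.c_[s["cx"]+f*c[:,0]/-c[:,2], s["cy"]+f*(-c[:,1])/-c[:,2]]
def world(p,P):
    c,s=np.cos(p[2]),np.sin(p[2]);P=np.atleast_2d(P)
    return np.c_[p[0]+c*P[:,0]-s*P[:,1],p[1]+s*P[:,0]+c*P[:,1],P[:,2]]
def fit(obs,p0,verbose=True):
    # obs: list of (snap, local xyz, uv); p=x,y,yaw
    r=lambda p:np.concatenate([(proj(s,world(p,P))-np.array(u)).ravel() for s,P,u in obs])
    q=least_squares(r,p0,loss="soft_l1")
    if verbose: print(np.round(q.x[:2],4),round(np.degrees(q.x[2]),2));print(np.round(r(q.x).reshape(-1,2),1).tolist())
    return q.x
E
python3 - <<'E'
from h import *
d=pickle.load(open("s0.pkl","rb"));T,S=d["top"],d["scene"]
print("cap")
f=[(T,[0,.024,.157],[343.6,265.4]),(T,[0,-.024,.157],[367.2,260.2]),(T,[0,0,.113],[353.8,263.8]),(T,[0,0,.201],[357.6,260.4]),(T,[0,0,.075],[353.2,264.9]),
(S,[0,-.024,.157],[283.6,206]),(S,[0,.024,.157],[306.4,212.6]),(S,[0,0,.113],[295.6,220.4]),(S,[0,0,.201],[294.2,196.8]),(S,[0,0,.075],[296.6,229.4])]
for sg in(0,): fit(f,[.6,0,0.1])
print("fixplate centre top");fit([(T,[0,0,.008],[351.2,266.7])],[.6,0,0])
print("hook")
h=[(T,[0,0,.008],[440.2,239]),(T,[0,0,.158],[453.6,232]),(T,[-.087,0,.166],[458,269]),(T,[-.083,0,.15],[457,267]),
(S,[0,0,.008],[205.6,219.6]),(S,[0,0,.158],[194,183]),(S,[-.087,0,.166],[218.6,156.4]),(S,[-.085,0,.15],[218,163.4])]
fit(h,[.6,-.2,0])
print("pliers")
z=.098
p=[(T,[0,.027,z+.072],[217.6,240]),(T,[0,-.027,z+.072],[236.4,230.8]),
(S,[0,-.027,z+.072],[383.6,294]),(S,[0,.027,z+.072],[407.8,297.4]),(S,[.0166,0,z-.06],[387.6,330.4])]
fit(p,[.65,.2,.4])
print("stand")
fit([(T,P,u) for P,u in zip([[.05,-.055,.01],[-.05,-.055,.01],[-.05,.055,.01],[.05,.055,.01]],[[249.6,216.4],[266.4,250.4],[228.4,269.4],[211.2,235.6]])],[.65,.2,.4])
E
```

```text
cap
[ 0.5142 -0.0385] 14.92
[[0.6, -0.3], [-2.3, -0.4], [-0.8, -0.1], [-1.4, 0.7], [-1.4, -0.2], [0.6, -0.8], [-1.7, -1.0], [-0.4, -0.4], [-0.6, -0.8], [-0.8, 0.1]]
fixplate centre top
[ 0.5133 -0.0419] 0.0
[[-0.0, -0.0]]
hook
[ 0.5885 -0.2647] 2.17
[[-2.4, -0.6], [1.1, -1.4], [-0.0, -0.1], [-1.2, 0.5], [0.3, 0.8], [-0.4, -0.9], [-0.7, -1.2], [0.5, -3.0]]
pliers
[0.5718 0.2487] 27.03
[[-3.4, 0.1], [0.0, -1.5], [-2.1, -0.8], [2.0, -0.3], [-0.4, -0.2]]
stand
[0.5709 0.2444] 27.77
[[0.1, -0.5], [0.7, 0.1], [-0.3, 0.8], [-0.4, -0.3]]
```

arm_command:
  commands: [-20,-30,30,0,100,-20,-39,39,0,100,-20,-39,39,0,100,-15,-39,39,0,100,0,-39,39,0,100]

```text
clock: 0.72
tool_pos: [0.3382, -0.3953, 0.2991]
orientation: [13.1, 89.5, 122.0]
force: [1.1, 0.8, 0.3]
opening: 0.0877
```

arm_command:
  commands: [0,-39,39,0,100,0,-39,39,0,100,0,-39,39,0,100,0,-39,39,0,100,0,-39,39,0,100]

```text
clock: 1.35
tool_pos: [0.461, -0.1385, 0.3005]
orientation: [5.2, 89.5, 114.1]
force: [1.5, -0.3, -0.2]
opening: 0.0881
```

```bash
cat >> h.py <<'E'
from scipy.spatial.transform import Rotation as Ro
def togo(o,target,psi=None):
    R=Ro.from_euler("xyz",o["orientation"],degrees=True).as_matrix()
    a=np.degrees(np.arctan2(R[1,2],R[0,2]))
    print("t %.2f tcp"%o["clock"],np.round(o["tool_pos"],4),"psi %.2f"%a,"down",np.round(R[:,0],3),"F",np.round(o["force"],1),"open %.4f"%o["opening"])
    if target is not None: print("togo mm tool",np.round(R.T@(np.array(target)-o["tool_pos"])*1000,1), "turn %.1f"%((a-psi+90)%180-90) if psi is not None else "")
E
python3 - <<'E'
from h import *
from plant import *
togo(get_obs(),[.514,-.04,.3],104.9)
E
```

```text
t 1.35 tcp [ 0.461  -0.1385  0.3005] psi 108.92 down [-0.004  0.008 -1.   ] F [ 1.5 -0.3 -0.2] open 0.0881
togo mm tool [  1.1 -82.1  76. ] turn 4.0
```

arm_command:
  commands: [0,-27,25,1.3,100,0,-27,25,1.3,100,0,-27,25,1.3,100,0,0,0,0,100,0,0,0,0,100]

```text
clock: 1.98
tool_pos: [0.5167, -0.0355, 0.2995]
orientation: [22.7, 89.4, 127.9]
force: [0.3, -0.8, -0.5]
opening: 0.0876
```

Run:
```python
from h import *
from plant import *
s=snapshot("wrist");pickle.dump((s,get_obs()),open("w1.pkl","wb"));cv2.imwrite("pics/w1.png",s["frame"])
togo(get_obs(),[.514,-.04,.3],104.9);print(s["fov_y"],s["cx"],s["cy"]);W=s["world_to_cam"];print("campos",-W[:3,:3].T@W[:3,3], W[:3,:3])
```

```text
t 2.02 tcp [ 0.5166 -0.0356  0.2995] psi 105.20 down [-0.006  0.008 -1.   ] F [ 0.  -0.7 -0.8] open 0.0875
togo mm tool [-0.5  3.7 -3.5] turn 0.3
68.11296140623969 322.59178688241326 235.65976113703346
campos [ 0.44145305 -0.05896787  0.45836607] [[-0.26305399  0.96473353  0.00958202]
 [-0.9242607  -0.24914529 -0.28925557]
 [-0.27666724 -0.08494612  0.95720395]]
```

View pics/w1.png

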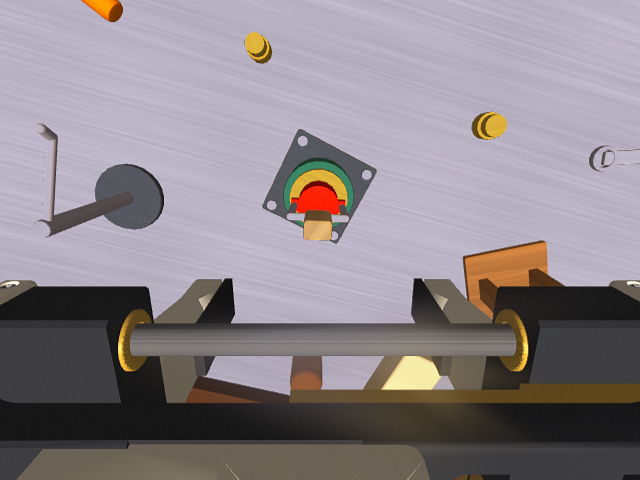

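The wrist view is sharp. It shows the grip top at (318,231), bar ends at (290,216) and (347,218), the post top at (44,228), the hook tip at (41,129) and the foot centre at (129,196). I'll refit with these.

Run:
```python
from h import *
s=pickle.load(open("w1.pkl","rb"))[0]
d=pickle.load(open("s0.pkl","rb"));T,S=d["top"],d["scene"]
cap=[(s,[0,.024,.157],[347,218]),(s,[0,-.024,.157],[290,216]),(s,[0,0,.201],[317.5,231])]
print("cap wrist");fit(cap,[.51,-.04,.2])
print("plate wrist")
for z in(.006,.01): fit([(s,P+[z],u) for P,u in zip([[-.055,-.055],[-.055,.055],[.055,.055],[.055,-.055]],[[299,129],[377,171],[339,244],[263,207]])],[.51,-.04,.2])
print("hook wrist");fit([(s,[0,0,.006],[129,196]),(s,[0,0,.158],[44,229]),(s,[-.087,0,.164],[41,129]),(s,[-.081,0,.15],[51,137])],[.58,-.265,0])
# reproject wrist fit in other view: triangulate grip top
```

```text
cap wrist
[ 0.5132 -0.0405] 13.03
[[-1.5, -0.0], [0.5, 0.0], [0.4, -0.0]]
plate wrist
[ 0.5134 -0.039 ] -11.5
[[0.4, 0.0], [1.0, -1.0], [-1.2, 0.0], [-0.4, 1.0]]
[ 0.5128 -0.0389] -11.39
[[0.3, -0.4], [1.6, -1.2], [-0.8, 0.6], [-0.6, 1.4]]
hook wrist
[ 0.5866 -0.2699] 0.6
[[1.7, 1.2], [-1.7, 0.6], [-0.7, -0.2], [1.7, -0.9]]
```

arm_command:
  commands: [25,4,-4,1,100,25,0,0,0,100,25,0,0,0,100,25,0,0,0,100,0,0,0,0,100]

```text
clock: 2.65
tool_pos: [0.5113, -0.0442, 0.1982]
orientation: [10.0, 89.4, 113.9]
force: [0.4, -0.1, 0.5]
opening: 0.0875
```

Run:
```python
from h import *
from plant import *
togo(get_obs(),[.5135,-.0393,.168],104)
```

```text
t 2.65 tcp [ 0.5113 -0.0442  0.1982] psi 103.88 down [-0.004  0.009 -1.   ] F [ 0.4 -0.1  0.5] open 0.0875
togo mm tool [30.2 -3.4  4. ] turn -0.1
```

arm_command:
  commands: [20,-3,3,0,100,10,0,0,0,100,0,0,0,0,100,0,0,0,0,100]

```text
clock: 3.15
tool_pos: [0.5153, -0.0418, 0.1722]
orientation: [-26.2, 89.5, 77.6]
force: [-0.4, -0.4, -1.0]
opening: 0.0877
```

Run:
```python
from h import *
from plant import *
togo(get_obs(),[.5135,-.0393,.168],104)
s=snapshot("wrist");cv2.imwrite("pics/w2.png",s["frame"][100:340,160:480])
```

```text
t 3.15 tcp [ 0.5153 -0.0418  0.1722] psi 103.83 down [ 0.002  0.009 -1.   ] F [-0.4 -0.4 -1. ] open 0.0877
togo mm tool [4.2 1.1 2.8] turn -0.2
```

View pics/w2.png

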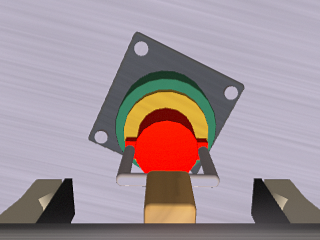

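arm_command:
  commands: [4,1,3,0,100,0,0,0,0,60,0,0,0,0,25,0,0,0,0,15,0,0,0,0,0]

```text
clock: 3.82
tool_pos: [0.514, -0.0387, 0.1691]
orientation: [-35.9, 89.4, 67.9]
force: [0.1, -0.7, 0.8]
opening: 0.053
```

arm_command:
  commands: [0,0,0,0,0,0,0,0,0,0,0,0,0,0,0]

```text
clock: 4.2
tool_pos: [0.514, -0.0388, 0.169]
orientation: [-35.3, 89.4, 68.5]
force: [-0.3, 0.2, -0.8]
opening: 0.023
```

Run:
```python
from h import *
from plant import *
togo(get_obs(),[.5135,-.0393,.168],104)
```

```text
t 4.20 tcp [ 0.514  -0.0388  0.169 ] psi 103.85 down [ 0.004  0.009 -1.   ] F [-0.3  0.2 -0.8] open 0.0230
togo mm tool [ 1.   0.6 -0.4] turn -0.2
```

arm_command:
  commands: [0,0,0,0,0,-10,0,0,0,0,-20,0,0,0,0,-20,0,0,0,0,0,0,0,0,0]

```text
clock: 4.82
tool_pos: [0.5132, -0.0393, 0.2211]
orientation: [-27.2, 89.5, 76.6]
force: [0.2, -0.2, -1.7]
opening: 0.0219
```

Run:
```python
from h import *
from plant import *
togo(get_obs(),[.43,-.268,.21],91.5)
```

```text
t 4.83 tcp [ 0.5132 -0.0393  0.2211] psi 103.84 down [ 0.002  0.009 -1.   ] F [ 0.2 -0.2 -1.7] open 0.0219
togo mm tool [   8.9  135.5 -202.2] turn 12.3
```

arm_command:
  commands: [0,14,-20,0,0,2,20,-30,0,0,2,20,-30,0,0,2,20,-30,0,0,2,20,-30,0,0]

```text
clock: 5.45
tool_pos: [0.4528, -0.1996, 0.2079]
orientation: [-7.2, 89.4, 96.8]
force: [0.6, 0.2, -1.5]
opening: 0.0218
```

arm_command:
  commands: [0,16,-24,0,0,0,8,-12,0,0,0,0,0,6,0,0,0,0,6,0,0,0,0,0,0]

```text
clock: 6.08
tool_pos: [0.4349, -0.2428, 0.2039]
orientation: [24.6, 89.2, 116.1]
force: [-0.2, 0.2, -1.7]
opening: 0.0217
```

Run:
```python
from h import *
from plant import *
togo(get_obs(),[.43,-.268,.21],91.5)
S=snapshot("scene");T=snapshot("top");w=snapshot("wrist");pickle.dump((S,T,w,get_obs()),open("w3.pkl","wb"))
I=np.hstack([cv2.resize(S["frame"][110:250,150:290],(400,400),interpolation=2),cv2.resize(w["frame"][0:300,170:470],(400,400),interpolation=2)])
cv2.imwrite("pics/w3.png",I)
```

```text
t 6.08 tcp [ 0.4349 -0.2428  0.2039] psi 91.52 down [-0.006  0.012 -1.   ] F [-0.2  0.2 -1.7] open 0.0217
togo mm tool [ -6.4   5.6 -25. ] turn 0.0
```

View pics/w3.png

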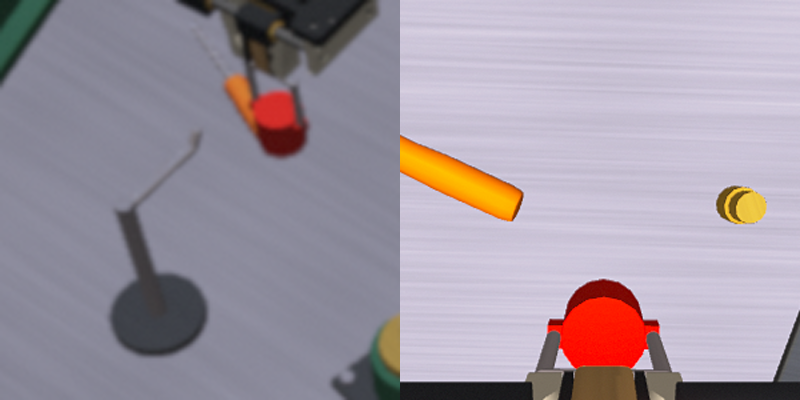

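arm_command:
  commands: [4,3,-13,0,0,5,2,-12,0,0,4,0,0,0,0,0,0,0,0,0]

```text
clock: 6.72
tool_pos: [0.4303, -0.2694, 0.1895]
orientation: [25.3, 89.2, 117.1]
force: [0.0, -0.3, -1.5]
opening: 0.0219
```

Run:
```python
from h import *
from plant import *
togo(get_obs(),[.537,-.268,.191],91.5)
```

```text
t 6.72 tcp [ 0.4303 -0.2694  0.1895] psi 91.78 down [-0.006  0.012 -1.   ] F [ 0.  -0.3 -1.5] open 0.0219
togo mm tool [  -2.1 -106.6   -1.9] turn 0.3
```

arm_command:
  commands: [-1,-20,-1,0,0,-1,-20,-1,0,0,0,-20,0,0,0,0,-20,0,0,0,0,0,0,0,0]

```text
clock: 7.35
tool_pos: [0.5179, -0.2686, 0.1914]
orientation: [20.3, 89.3, 112.2]
force: [-0.3, -0.6, -2.0]
opening: 0.0219
```

Run:
```python
from h import *
from plant import *
togo(get_obs(),[.537,-.268,.191],91.5)
S=snapshot("scene");w=snapshot("wrist")
I=np.hstack([cv2.resize(S["frame"][110:250,150:290],(400,400),interpolation=2),cv2.resize(w["frame"][0:300,170:470],(400,400),interpolation=2)])
cv2.imwrite("pics/w4.png",I)
```

```text
t 7.35 tcp [ 0.5179 -0.2686  0.1914] psi 91.87 down [-0.005  0.012 -1.   ] F [-0.3 -0.6 -2. ] open 0.0219
togo mm tool [  0.3 -19.1  -0. ] turn 0.4
```

View pics/w4.png

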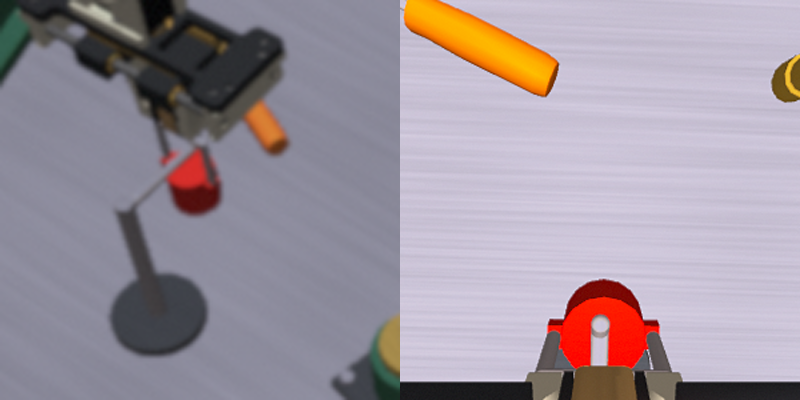

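The wrist view shows the rod centred in the opening at (600,330) of the composite. I'll advance to the seat and lower.

arm_command:
  commands: [0,-10,0,0,0,0,-9,0,0,0,8,0,0,0,0,8,0,0,0,0,0,0,0,0,0]

```text
clock: 8.07
tool_pos: [0.5356, -0.2676, 0.1741]
orientation: [23.1, 89.2, 115.0]
force: [0.3, 0.1, -0.8]
opening: 0.0216
```

arm_command:
  commands: [2,0,0,0,0,2,0,0,0,0,0,0,0,0,0]

```text
clock: 8.45
tool_pos: [0.5353, -0.2677, 0.1701]
orientation: [22.7, 89.2, 114.5]
force: [0.3, -0.4, -1.0]
opening: 0.0218
```

arm_command:
  commands: [1.5,0,0,0,0,0,0,0,0,0]

```text
clock: 8.7
tool_pos: [0.5355, -0.2678, 0.1692]
orientation: [19.8, 89.3, 111.6]
force: [-0.8, 0.7, -1.0]
opening: 0.0221
```

arm_command:
  commands: [1.5,0,0,0,0,0,0,0,0,0]

```text
clock: 8.95
tool_pos: [0.5356, -0.2678, 0.1691]
orientation: [16.9, 89.3, 108.7]
force: [-0.5, 0.9, 1.1]
opening: 0.0214
```

Contact shows: the weight has come off the wrist at the expected height. Releasing.

arm_command:
  commands: [0,0,0,0,30,0,0,0,0,50,0,0,0,0,65,0,0,0,0,80,0,0,0,0,80]

```text
clock: 9.57
tool_pos: [0.5362, -0.2681, 0.169]
orientation: [12.8, 89.4, 104.7]
force: [0.3, 0.1, -0.2]
opening: 0.0609
```

arm_command:
  commands: [-8,0,0,0,80,-15,0,0,0,80,-25,0,0,0,80,-35,0,0,0,90,-35,0,0,0,100]

```text
clock: 10.2
tool_pos: [0.5356, -0.2693, 0.2918]
orientation: [25.6, 89.3, 117.5]
force: [1.3, -0.2, 1.0]
opening: 0.0833
```

Run:
```python
from h import *
from plant import *
togo(get_obs(),[.5715,.246,.29],117.4)
S=snapshot("scene");w=snapshot("wrist")
I=np.hstack([cv2.resize(S["frame"][110:250,150:290],(400,400),interpolation=2),cv2.resize(w["frame"][0:300,170:470],(400,400),interpolation=2)])
cv2.imwrite("pics/w5.png",I)
```

```text
t 10.20 tcp [ 0.5356 -0.2693  0.2918] psi 91.85 down [-0.006  0.011 -1.   ] F [ 1.3 -0.2  1. ] open 0.0833
togo mm tool [  7.3 -52.6 513.8] turn -25.5
```

View pics/w5.png

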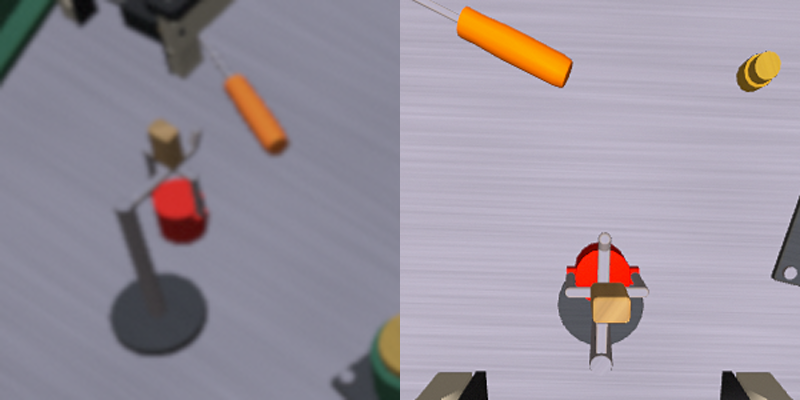

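arm_command:
  commands: [0,0,35,0,100,0,0,50,0,100,0,0,50,0,100,0,0,50,0,100,0,0,35,0,100]

```text
clock: 10.92
tool_pos: [0.5304, -0.0468, 0.3016]
orientation: [-40.4, 89.4, 51.2]
force: [0.6, 0.1, -0.5]
opening: 0.0877
```

arm_command:
  commands: [0,0,0,0,100]

```text
clock: 11.05
tool_pos: [0.5303, -0.0448, 0.3025]
orientation: [-44.0, 89.3, 47.8]
force: [0.6, -0.4, 0.1]
opening: 0.0876
```

Run:
```python
from h import *
from plant import *
togo(get_obs(),[.5715,.246,.29],117.4)
w=snapshot("wrist");pickle.dump((w,get_obs()),open("w6.pkl","wb"))
print(proj(w,[[.5135,-.0393,.075],[.5135,-.0393,.103]]))
```

```text
t 11.05 tcp [ 0.5303 -0.0448  0.3025] psi 91.76 down [ 0.008  0.009 -1.   ] F [ 0.6 -0.4  0.1] open 0.0876
togo mm tool [ 15.5 -50.  289.3] turn -25.6
[[327.44642785 184.89459772]
 [328.04829083 189.44467599]]
```

arm_command:
  commands: [0,-8,40,0,100,0,-10,52,0,100,0,-10,52,0,100,0,-10,52,0,100,0,-10,50,0,100]

```text
clock: 11.72
tool_pos: [0.5737, 0.2011, 0.3081]
orientation: [-54.0, 89.2, 37.1]
force: [1.2, 0.1, -0.2]
opening: 0.0875
```

arm_command:
  commands: [0,0,20,0,100,0,0,0,-8.5,100,0,0,0,-8.5,100,0,0,0,-8.5,100,0,0,0,0,100]

```text
clock: 12.35
tool_pos: [0.5747, 0.2201, 0.3078]
orientation: [-82.7, 89.3, 34.6]
force: [-0.4, -0.9, 0.5]
opening: 0.0877
```

Run:
```python
from h import *
from plant import *
togo(get_obs(),[.5715,.246,.29],117.4)
w=snapshot("wrist");pickle.dump((w,get_obs()),open("w7.pkl","wb"))
w6=pickle.load(open("w6.pkl","rb"))[0]
cv2.imwrite("pics/w7.png",np.hstack([cv2.resize(w6["frame"][130:250,278:378],(400,480),interpolation=2),cv2.resize(w["frame"][80:320,220:420],(400,480),interpolation=2)]))
```

```text
t 12.35 tcp [0.5747 0.2201 0.3078] psi 117.29 down [ 0.01   0.007 -1.   ] F [-0.4 -0.9  0.5] open 0.0877
togo mm tool [17.9 -8.9 24.5] turn -0.1
```

View pics/w7.png

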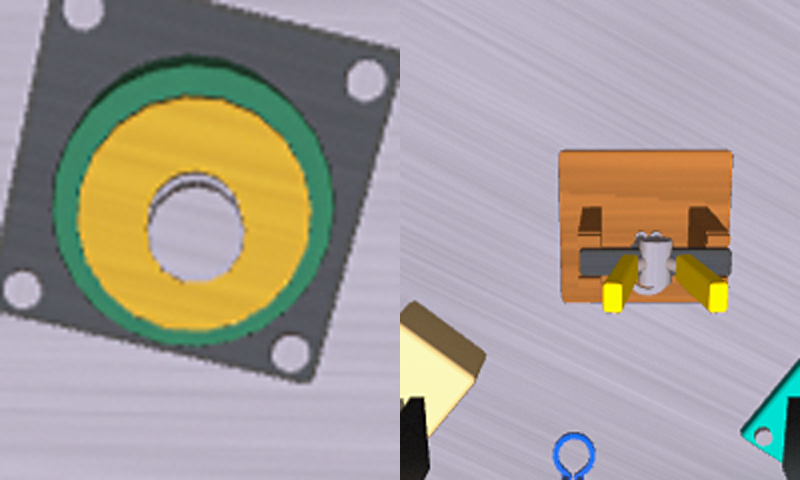

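Left crop: the bare stub top is at px (327,188.5) and the brass centre at (326.6,183.5). Right crop: the yellow-handled pliers are in the stand with handle tops at px (326.5,229) and (379,229), and the blue look-alike is separate, below. I'll fit both.

Run:
```python
from h import *
w6=pickle.load(open("w6.pkl","rb"))[0];w=pickle.load(open("w7.pkl","rb"))[0]
fit([(w6,[0,0,.103],[327,188.5]),(w6,[0,0,.075],[326.6,183.5])],[.5135,-.04,0])
z=.098
for z in(.098,.1):
  fit([(w,[0,-.026,z+.072],[326.5,229]),(w,[0,.026,z+.072],[379,229]),(w,[0,-.04,z+.005],[310,210]),(w,[0,.04,z+.005],[385.5,211])],[.57,.246,.47])
fit([(w,P,u) for P,u in zip([[-.05,-.055,.012],[-.05,.055,.012],[.05,.055,.012],[.05,-.055,.012]],[[300,155.5],[386,155.5],[385.5,231.5],[300.5,231.5]])],[.57,.246,.47])
```

```text
[ 0.5123 -0.0403] 0.0
[[0.1, -0.3], [-0.1, 0.3]]
[0.5691 0.2456] 26.76
[[-3.4, -0.3], [4.0, 0.2], [-0.4, 0.3], [0.4, -0.0]]
[0.5686 0.2452] 26.76
[[-3.5, -0.3], [4.2, 0.3], [-0.6, 0.2], [0.6, -0.1]]
[0.5701 0.2461] 27.51
[[-0.6, -0.0], [1.4, -0.4], [-2.0, 0.1], [0.7, 0.4]]
```

arm_command:
  commands: [20,-4,13,0,100,20,-3,12,0,100,20,0,0,0,100,20,0,0,0,100,0,0,0,0,100]

```text
clock: 13.02
tool_pos: [0.5713, 0.2438, 0.2274]
orientation: [-82.9, 89.2, 33.1]
force: [0.8, 0.5, -0.1]
opening: 0.0879
```

Run:
```python
from h import *
from plant import *
togo(get_obs(),[.5693,.2457,.125],117)
```

```text
t 13.03 tcp [0.5713 0.2438 0.2274] psi 115.95 down [ 0.012  0.008 -1.   ] F [ 0.8  0.5 -0.1] open 0.0879
togo mm tool [102.3   2.4   2.4] turn -1.0
```

arm_command:
  commands: [20,2,2,-1,100,25,0,0,0,100,25,0,0,0,100,20,0,0,0,100,0,0,0,0,100]

```text
clock: 13.65
tool_pos: [0.5735, 0.2453, 0.1418]
orientation: [-86.1, 88.7, 30.2]
force: [1.1, -0.2, 0.4]
opening: 0.0878
```

Run:
```python
from h import *
from plant import *
togo(get_obs(),[.5693,.2457,.125],117)
w=snapshot("wrist");pickle.dump((w,get_obs()),open("w8.pkl","wb"));cv2.imwrite("pics/w8.png",w["frame"][60:420,80:560])
```

```text
t 13.65 tcp [0.5735 0.2453 0.1418] psi 116.34 down [ 0.019  0.011 -1.   ] F [ 1.1 -0.2  0.4] open 0.0878
togo mm tool [16.7  4.   2.2] turn -0.7
```

View pics/w8.png

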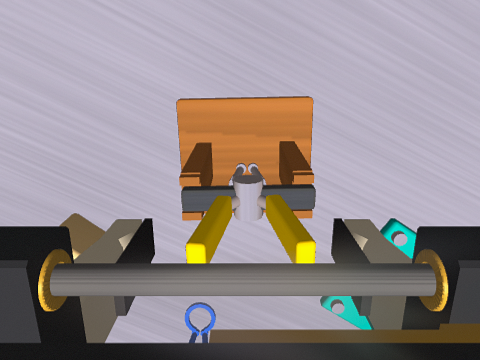

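arm_command:
  commands: [8,4,3,-0.7,100,7,0,0,0,100,0,0,0,0,100]

```text
clock: 14.08
tool_pos: [0.5706, 0.2476, 0.1301]
orientation: [-86.2, 88.4, 30.9]
force: [-0.0, -0.9, 0.3]
opening: 0.0881
```

Run:
```python
from h import *
from plant import *
togo(get_obs(),[.5693,.2457,.125],117)
```

```text
t 14.07 tcp [0.5706 0.2476 0.1301] psi 117.07 down [ 0.024  0.015 -1.   ] F [-0.  -0.9  0.3] open 0.0881
togo mm tool [ 5.   2.2 -1.1] turn 0.1
```

arm_command:
  commands: [4,2,-0.5,0,100,0,0,0,0,70,0,0,0,0,60,0,0,0,0,50,0,0,0,0,45]

```text
clock: 14.7
tool_pos: [0.5696, 0.2468, 0.1266]
orientation: [-85.6, 88.3, 31.5]
force: [-2.3, 4.2, 6.8]
opening: 0.0532
```

arm_command:
  commands: [0,0,0,0,30,0,0,0,0,20,0,0,0,0,0,0,0,0,0,0,0,0,0,0,0]

```text
clock: 15.32
tool_pos: [0.5717, 0.2481, 0.13]
orientation: [-86.6, 87.9, 30.5]
force: [-0.8, -0.3, 2.3]
opening: 0.0311
```

Run:
```python
from h import *
from plant import *
togo(get_obs(),[.5693,.2457,.125],117)
```

```text
t 15.32 tcp [0.5717 0.2481 0.13  ] psi 117.15 down [ 0.031  0.018 -0.999] F [-0.8 -0.3  2.3] open 0.0311
togo mm tool [ 4.8  3.4 -1.1] turn 0.2
```

arm_command:
  commands: [0,0,0,0,0,-10,0,0,0,0,-25,0,0,0,0,-35,0,0,0,0,-35,0,0,0,0]

```text
clock: 15.95
tool_pos: [0.5658, 0.2445, 0.2338]
orientation: [-87.4, 88.5, 29.7]
force: [1.0, 0.4, -3.2]
opening: 0.0305
```

arm_command:
  commands: [-10,0,0,0,0,0,0,0,0,0]

```text
clock: 16.2
tool_pos: [0.566, 0.2449, 0.2464]
orientation: [-85.4, 88.3, 31.7]
force: [0.2, -1.3, -2.8]
opening: 0.0311
```

Run:
```python
from h import *
from plant import *
togo(get_obs(),[.5127-.0148,-.0400-.0075,.24],117)
s=[snapshot(n) for n in("scene","top","wrist")];pickle.dump((s,get_obs()),open("w9.pkl","wb"))
o=get_obs();a=np.radians(27);p=o["tool_pos"]
c=p+[.0166*np.cos(a),.0166*np.sin(a),-.0915]
for x in s: print(proj(x,[c,c+[0,0,.06]]).round(1).tolist())
```

```text
t 16.20 tcp [0.566  0.2449 0.2464] psi 117.09 down [ 0.025  0.015 -1.   ] F [ 0.2 -1.3 -2.8] open 0.0311
togo mm tool [   0.3  193.9 -229.3] turn 0.1
[[393.7, 303.2], [397.7, 288.9]]
[[225.3, 231.8], [220.0, 228.1]]
[[324.1, 256.9], [324.7, 295.0]]
```

arm_command:
  commands: [0,15,-18,0,0,0,25,-30,0,0,0,25,-30,0,0,0,25,-30,0,0,0,25,-30,0,0]

```text
clock: 16.98
tool_pos: [0.5216, 0.0627, 0.2355]
orientation: [-86.3, 89.1, 30.9]
force: [1.0, -1.0, -2.6]
opening: 0.0309
```

arm_command:
  commands: [0,25,-30,0,0,0,20,-24,0,0,0,8,-10,0,0,0,0,0,0,0,0,0,0,0,0]

```text
clock: 17.6
tool_pos: [0.4988, -0.0255, 0.2315]
orientation: [-78.0, 89.4, 38.9]
force: [0.0, 0.5, -1.9]
opening: 0.0309
```

Run:
```python
from h import *
from plant import *
togo(get_obs(),[.5006,-.0462,.225],117)
```

```text
t 17.60 tcp [ 0.4988 -0.0255  0.2315] psi 116.98 down [ 0.009  0.007 -1.   ] F [ 0.   0.5 -1.9] open 0.0309
togo mm tool [  6.4   7.8 -19.3] turn -0.0
```

arm_command:
  commands: [3,4,-10,0,0,3,4,-9,0,0,0,0,0,0,0]

```text
clock: 17.98
tool_pos: [0.5008, -0.046, 0.2244]
orientation: [-75.9, 89.4, 41.3]
force: [0.4, -0.2, -2.5]
opening: 0.0312
```

```bash
cat >> h.py <<'E'
def Rm(o): return Ro.from_euler("xyz",o["orientation"],degrees=True).as_matrix()
Rg=Ro.from_euler("xyz",[-86.6,87.9,30.5],degrees=True).as_matrix()
def ring(o,off=.0136,dz=-.0915,offt=0.):
    a=np.radians(27);v=np.array([off*np.cos(a)-offt*np.sin(a),off*np.sin(a)+offt*np.cos(a),dz])
    Q=Rm(o)@Rg.T
    return o["tool_pos"]+Q@v, np.degrees(np.arccos(Q[2,2])),Q
E
python3 - <<'E'
from h import *
from plant import *
o=get_obs();c,t,Q=ring(o);print("ring",c.round(4),"tilt",t.round(2))
togo(o,[o["tool_pos"][0]+.5127-c[0],o["tool_pos"][1]-.04-c[1],.225],117)
s=[snapshot(n) for n in("scene","top","wrist")];pickle.dump((s,o),open("w10.pkl","wb"))
th=np.linspace(0,2*np.pi,25)[:-1]
C=np.array([[.021*np.cos(x),.021*np.sin(x),0] for x in th])
tiles=[]
for x,(w,h,k) in zip(s,[(80,100,6),(64,64,5),(160,140,2)]):
    m=proj(x,c)[0];u,v=int(m[0]-w/2),int(m[1]-h/2)
    if x is s[0]: v+=12
    t_=cv2.resize(x["frame"][max(v,0):v+h,max(u,0):u+w],None,fx=k,fy=k,interpolation=2)
    for P,col in((c+C@Q.T,(0,255,255)),):
        for q in proj(x,P): cv2.circle(t_,tuple(int(i) for i in ((q-[u,v]+.5)*k)),1,col,-1)
    m2=proj(x,[[.5127,-.04,.103]])[0];cv2.circle(t_,tuple(int(i) for i in((m2-[u,v]+.5)*k)),2,(255,0,255),-1)
    print(u,v,k,t_.shape,m,m2);tiles.append(t_)
I=np.zeros((600,800,3),np.uint8)
I[:600,:480]=tiles[0]
I[:320,480:800]=tiles[1];I[320:600,480:800]=tiles[2]
cv2.imwrite("pics/w10.png",I)
E
```

```text
ring [ 0.5107 -0.0409  0.1325] tilt 1.52
t 17.98 tcp [ 0.5008 -0.046   0.2244] psi 117.12 down [ 0.008  0.007 -1.   ] F [ 0.4 -0.2 -2.5] open 0.0312
togo mm tool [-0.6 -2.2 -0. ] turn 0.1
254 175 6 (600, 480, 3) [294.89636572 213.37776909] [295.2247565  221.79281316]
322 232 5 (320, 320, 3) [354.76280613 264.65751813] [353.34342948 264.60260235]
243 181 2 (280, 320, 3) [323.78030341 251.82783379] [323.51925303 241.95186339]
```

View pics/w10.png

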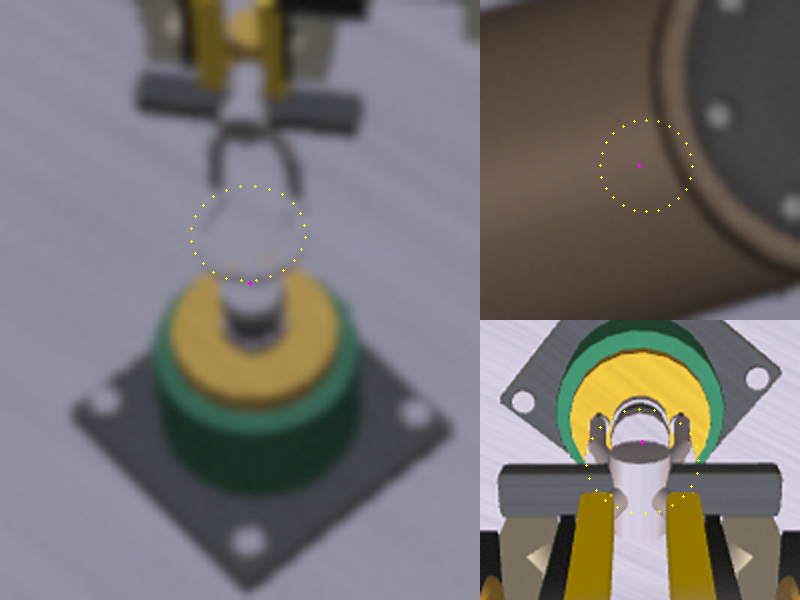

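The wrist panel shows the plier tips symmetric about the stub: tip centre column 639.5, stub 639, principal column 639. Sideways alignment is therefore good. The fore-aft position I'll measure numerically by differencing the scene picture against an earlier one without the ring.

Run:
```python
from h import *
s,o=pickle.load(open("w10.pkl","rb"));B=pickle.load(open("w3.pkl","rb"))[0]["frame"].astype(float)
F=s[0]["frame"].astype(float);D=np.abs(cv2.GaussianBlur(F,(0,0),.7)-cv2.GaussianBlur(B,(0,0),.7)).sum(2)
u,v=276,203
print("cols",u,"..");print("\n".join(f"{v+i} "+" ".join("%3d"%x for x in D[v+i,u:u+38]) for i in range(0,24)))
th=np.linspace(0,2*np.pi,73)[:-1]
def samp(off,offt,dz,r):
    c,_,Q=ring(o,off,dz,offt);P=c+np.array([[r*np.cos(x),r*np.sin(x),0] for x in th])@Q.T
    q=proj(s[0],P).astype(np.float32)
    return cv2.remap(D.astype(np.float32),q[:,0].reshape(1,-1),q[:,1].reshape(1,-1),1)[0]
for dz in(-.0895,-.0915,-.0935):
  best=[]
  for off in np.arange(.006,.022,.0005):
    for t in np.arange(-.005,.0051,.0005):
      i=np.minimum(samp(off,t,dz,.0183),60);n=np.minimum(samp(off,t,dz,.0115),60);e=np.minimum(samp(off,t,dz,.025),60)
      k=(np.cos(th-np.radians(27))>-.5)   # skip part under nose
      best.append((i[k].mean()-.5*n[k].mean()-.5*e[k].mean(),off,t))
  best.sort(reverse=True);print(dz,[tuple(np.round(b,4)) for b in best[:4]])
```

```text
cols 276 ..
203  12  12  13  12  11  10  11  12  12  10   7  11  71 144 145  77  16   6  10  11  11  12  11   2  29  93 150 135  66  12   8  11  11  12  11  12  11  12
204  11  11  12  12  12  11  12  12  12   9   6  10  66 134 135  71  14   6  11  11  11  12  12   6  17  76 144 140  74  16   7  11  11  13  12  12  11  12
205  11  11  12  12  13  12  12  12  11   9   7   6  50 106 109  57   9   8  12  12  11  11  11   7  11  65 134 140  79  18   7  12  12  12  11  12  12  11
206  11  12  11  12  12  13  13  12  11  10  10   2  24  60  66  33   2   9  11  12  11  11  11   8   6  52 117 133  80  20   6  12  12  12  12  12  12  11
207  13  13  12  12  12  12  12  12  11  11  11   9   1  18  29  17   0   9  12  13  12  13  13  11   0  32  83 104  67  17   7  11  11  12  12  12  12  11
208  12  11  12  12  13  12  11  12  12  11  12  10   6   6  21  18   0   9  12  14  14  14  14  12   5  11  40  57  43  13   6  11  11  11  12  13  11  11
209  11  11  11  11  11  11  11  11  11  11  11   8   0  17  27  19   0   9  11  12  13  13  12  10   4   6  17  27  27  13   3  12  12  11  12  13  11 
[... 2712 characters left out ...]
t64(0.0025)), (np.float64(9.4447), np.float64(0.017), np.float64(0.002)), (np.float64(9.3819), np.float64(0.0175), np.float64(0.002)), (np.float64(9.374), np.float64(0.017), np.float64(0.003))]
-0.0915 [(np.float64(9.4858), np.float64(0.016), np.float64(0.002)), (np.float64(9.4619), np.float64(0.016), np.float64(0.0015)), (np.float64(9.4604), np.float64(0.0155), np.float64(0.0025)), (np.float64(9.4553), np.float64(0.0155), np.float64(0.002))]
-0.0935 [(np.float64(9.6222), np.float64(0.0145), np.float64(0.0015)), (np.float64(9.5429), np.float64(0.0145), np.float64(0.002)), (np.float64(9.5017), np.float64(0.015), np.float64(0.0015)), (np.float64(9.4536), np.float64(0.0145), np.float64(0.001))]
```

Run:
```python
from h import *
B=pickle.load(open("w3.pkl","rb"))[0];w6=pickle.load(open("w6.pkl","rb"))[0]
th=np.linspace(0,2*np.pi,73)[:-1]
for nm,s in(("scene",B),("wrist",w6)):
  F=s["frame"].astype(np.float32);Y=F[...,2]+F[...,1]-2*F[...,0]
  def m(x,y,r):
    q=proj(s,np.array([[x+r*np.cos(t),y+r*np.sin(t),.075] for t in th])).astype(np.float32)
    return cv2.remap(Y,q[:,0].reshape(1,-1),q[:,1].reshape(1,-1),1)[0].mean()
  b=max((m(x,y,.0295)-m(x,y,.0345),x,y) for x in np.arange(.505,.522,.0005) for y in np.arange(-.048,-.031,.0005))
  print(nm,np.round(b,4))
```

```text
scene [ 9.28559e+01  5.13500e-01 -3.85000e-02]
wrist [ 3.022024e+02  5.125000e-01 -4.000000e-02]
```

```bash
sed -i 's/off=.0136,dz=-.0915,offt=0./off=.0142,dz=-.0912,offt=.0007/' h.py
cat > r.py <<'E'
from h import *
from plant import *
import sys
o=get_obs();c,t,Q=ring(o);print("ring rel stub mm",((c-[.5125,-.04,.087])*1000).round(1),"pliers tilt",t.round(2),"dir",(-Q[:2,2]).round(3))
R=Rm(o);print("togo tool (x to ring z %s)"%sys.argv[1],(R.T@(np.array([.5125,-.04,float(sys.argv[1])])-c)*1000).round(1));togo(o,None)
E
python3 r.py .112
```

```text
ring rel stub mm [-1.3  0.5 46.3] pliers tilt 1.48 dir [-0.023 -0.012]
togo tool (x to ring z .112) [21.3 -0.7 -1.1]
t 18.12 tcp [ 0.501  -0.0455  0.2249] psi 117.13 down [ 0.009  0.007 -1.   ] F [ 0.   0.2 -1.7] open 0.0311
```

arm_command:
  commands: [7,-0.7,-1,0,0,7,0,0,0,0,7,0,0,0,0,0,0,0,0,0]

```text
clock: 18.62
tool_pos: [0.5021, -0.0455, 0.2021]
orientation: [-75.8, 89.4, 41.4]
force: [0.7, 0.9, -2.1]
opening: 0.0309
```

```bash
python3 r.py .1
```

```text
ring rel stub mm [-0.2  0.5 23.5] pliers tilt 1.5 dir [-0.023 -0.011]
togo tool (x to ring z .1) [10.5  0.2 -0.6]
t 18.62 tcp [ 0.5021 -0.0455  0.2021] psi 117.16 down [ 0.008  0.007 -1.   ] F [ 0.7  0.9 -2.1] open 0.0309
```

arm_command:
  commands: [5,0,-0.5,0,0,5,0,0,0,0,0,0,0,0,0]

```text
clock: 19.0
tool_pos: [0.5026, -0.0459, 0.1915]
orientation: [-76.8, 89.4, 40.4]
force: [-0.7, -0.4, -2.5]
opening: 0.0308
```

```bash
python3 r.py .087
```

```text
ring rel stub mm [ 0.3  0.1 12.9] pliers tilt 1.49 dir [-0.023 -0.012]
togo tool (x to ring z .087) [12.9  0.4  0. ]
t 19.00 tcp [ 0.5026 -0.0459  0.1915] psi 117.17 down [ 0.008  0.007 -1.   ] F [-0.7 -0.4 -2.5] open 0.0308
```

arm_command:
  commands: [4,0.3,0,0,0,4,0,0,0,0,0,0,0,0,0]

```text
clock: 19.38
tool_pos: [0.5025, -0.046, 0.1831]
orientation: [-77.6, 89.4, 39.5]
force: [-0.2, -0.2, -1.6]
opening: 0.0312
```

arm_command:
  commands: [4,0,0,0,0,0,0,0,0,0,0,0,0,0,0]

```text
clock: 19.75
tool_pos: [0.5027, -0.046, 0.1789]
orientation: [-78.7, 89.3, 38.5]
force: [0.4, 1.2, -2.7]
opening: 0.0312
```

```bash
python3 r.py .087
python3 - <<'E'
from h import *
from plant import *
for i in range(4):
    w=snapshot("wrist")
    o=get_obs();print(o["force"].round(2),o["moment"].round(3))
S=snapshot("scene");pickle.dump((w,S,o),open("w11.pkl","wb"))
B=pickle.load(open("w3.pkl","rb"))[0]["frame"].astype(int)
D=(S["frame"].astype(int)-B).sum(2)
m=proj(S,[[.5125,-.04,.087]])[0];print(m);u,v=int(m[0])-16,int(m[1])-12
print("cols",u);print("\n".join(f"{v+i} "+" ".join("%4d"%x for x in D[v+i,u:u+33]) for i in range(27)))
E
```

```text
ring rel stub mm [0.4 0.1 0.4] pliers tilt 1.45 dir [-0.023 -0.012]
togo tool (x to ring z .087) [0.4 0.4 0.1]
t 19.75 tcp [ 0.5027 -0.046   0.1789] psi 117.17 down [ 0.009  0.007 -1.   ] F [ 0.4  1.2 -2.7] open 0.0312
[ 0.91 -0.44 -2.95] [-0.037  0.024 -0.059]
[-0.06  0.1  -2.29] [-0.013  0.059  0.039]
[-0.48 -0.13 -2.84] [-0.052  0.054 -0.009]
[ 1.05  0.79 -1.92] [-0.022  0.092 -0.002]
[295.55092313 225.72666117]
cols 279
213   18   15   20   15   19   19   19   20   15  -26 -105 -178 -114  -17    8    3    0    2    3    3  -25 -101 -149 -129  -66  -15   12   14   18   15   19   20   13
214   15   21   19   17   18   19   14   20    8  -29 -124 -187 -106  -10   19   16   15   13   17   16    0  -42 -113 -156 -120  -45    2   15   15   16   18   13   15
215   14   21   15   15   15   14   13   16    7  -32 -131 -188 -107  -11   15   19   18   15   20   17   15  -12  -89 -182 -155  -63    1   17   14   18   18   18   16
216   14   19   20   14   19   19   19   14   11  -36 -129 -188 -106   -9   11   14   16   14   18   16   15    2  -68 -174 -165  -68   -2   16   21   19   20   16  
[... 3190 characters left out ...]
  13   11   14    8    9
236    6    9   11    9   13   11   11   13   15   17   13   14   14   15   14   15   14   17   18   16   14   16   12   14   18   14   14   15   11    8   11   11   10
237    3   11    9   12   14   11    7   11   16   11   13   14   11   14   12   14   14   11   16   14   15   14   16   13   13   18   16    9    7    9    5   12   10
238   10    9   11   14    8   12   11    7   11   13   12   16   12   15   17   12   13   14   17   18   14   14   14   16   11   14   12    7   11    9   12    7   11
239   10    4    8    7   11   11    7    7    8   13   13   12   14   13   16   14   16   13   16   17   13   17   15   11   11   11    2    6    9   12    8   12    5
```

Run:
```python
from h import *
w,S,o=pickle.load(open("w11.pkl","rb"));B=pickle.load(open("w3.pkl","rb"))[0]["frame"].astype(np.float32)
D=np.abs((S["frame"].astype(np.float32)-B).sum(2)-14).clip(0,60).astype(np.float32)
th=np.linspace(0,2*np.pi,73)[:-1];k=np.cos(th-np.radians(27))>-.4
_,_,Q=ring(o)
def m(x,y,z,r):
    q=proj(S,np.array([x,y,z])+np.array([[r*np.cos(t),r*np.sin(t),0] for t in th])@Q.T).astype(np.float32)
    return cv2.remap(D,q[:,0].reshape(1,-1),q[:,1].reshape(1,-1),1)[0][k].mean()
for z in(.085,.087,.089):
  b=sorted(((m(x,y,z,.0183)-.5*m(x,y,z,.0125)-.5*m(x,y,z,.0245),x,y) for x in np.arange(.505,.522,.0005) for y in np.arange(-.048,-.031,.0005)),reverse=True)
  print(z,[tuple(np.round(i,4)) for i in b[:3]])
```

```text
0.085 [(np.float64(34.6382), np.float64(0.511), np.float64(-0.0425)), (np.float64(34.619), np.float64(0.5105), np.float64(-0.0425)), (np.float64(34.4913), np.float64(0.5105), np.float64(-0.043))]
0.087 [(np.float64(34.6732), np.float64(0.5115), np.float64(-0.042)), (np.float64(34.649), np.float64(0.512), np.float64(-0.042)), (np.float64(34.6011), np.float64(0.512), np.float64(-0.0415))]
0.089 [(np.float64(34.8646), np.float64(0.513), np.float64(-0.041)), (np.float64(34.7369), np.float64(0.5125), np.float64(-0.041)), (np.float64(34.536), np.float64(0.513), np.float64(-0.0405))]
```

Run:
```python
from h import *
w,S,o=pickle.load(open("w11.pkl","rb"));B=pickle.load(open("w3.pkl","rb"))[0]
for q in([.5135,-.0385],[.5125,-.04]): print(q,[proj(B,[q+[z]])[0].round(2).tolist() for z in(.075,.087,.103)])
for nm,X in(("bg",B),("now",S)):
  F=X["frame"].astype(int);Y=F[...,2]+F[...,1]-2*F[...,0]
  print(nm,"cols 279.. rows");[print(v," ".join("%4d"%x for x in Y[v,279:314])) for v in range(224,243,2)]
# wrist: stub/tips region in gray
m=proj(w,[[.5125,-.04,.103],[.5129,-.0399,.087]]);print("wrist stubtop,ring",m.round(1).tolist())
F=w["frame"].astype(int);Y=F[...,2]+F[...,1]-2*F[...,0];G=F.sum(2)//3
v0=int(m[0,1])
print("wrist Y");[print(v," ".join("%4d"%x for x in Y[v,285:361:2])) for v in range(v0-36,v0+14,4)]
print("wrist G");[print(v," ".join("%4d"%x for x in G[v,285:361:2])) for v in range(v0-36,v0+14,4)]
```

```text
[0.5135, -0.0385] [[296.01, 229.27], [295.81, 226.34], [295.54, 222.35]]
[0.5125, -0.04] [[295.75, 228.66], [295.55, 225.73], [295.28, 221.73]]
bg cols 279.. rows
224  -31  -33  -31  -23    8   73  130  149  150  148  135   76   -2  -28  -32  -33  -32  -31  -33  -31  -28   -8   61  132  149  153  153  150  139   98   23  -16  -28  -30  -32
226  -32  -31  -22   15   86  136  150  152  150  151  143  109   42   -8  -20  -25  -27  -25  -25  -19  -13    8   67  130  150  150  154  153  153  143   99   25  -14  -25  -30
228  -30  -24   -2   55  118  146  151  154  152  150  139   95   36    3   -5   -1   -3   -3   -2   -1   -4    2   40  112  147  150  149  152  152  149  122   61    1  -20  -29
230  -27  -17    8   69  133  150  151  152  152  155  148  118   53    3   -8   -5   -5   -3   -7  -12   -7   14   69  132  150  151  150  150  148  146  124   66    7  -11  -18
232  -20  -11    4   55  121  147  150  150  151  150  152  146  127   86   44   13    0   -3    2   17   50   98  136  150  153  152  153  150  151  145  116   49   -1  -11  -12
234  -11   -8   -6   21   85  135  151  15
[... 7074 characters left out ...]
203  213  213  210  211  211  206  208  206  203  192  184  100   97   98   99   99   98   97   99   98   98   98   99
264   99  101   99  101   99  100  100  101  102  101  100  101  100  167  205  214  212  210  212  211  206  209  204  204  196  144  100  100  101  101  101   99  101  103  103  102  101  102
268  100  101  101  101  100   86   88   88   88   89   89   88  112  126  136  184  214  211  212  211  207  208  207  147  132  119   94   89   87   88   87   87   88   88  102  101  104  102
272   97   97   97   98   90   87   87   86   86   88   87   88   80  152  156  157  214  212  213  212  206  210  160  160  157  152   87   87   86   87   88   87   87   88   90   97   98   98
```

Scene and wrist numbers agree. The ring is centred fore-aft to within about 0.5 mm, but sits about 1.1 mm off the stub axis along tool −z. A small correction follows, then a re-check.

arm_command:
  commands: [0.3,0,1.2,0,0,0,0,0,0,0,0,0,0,0,0]

```text
clock: 20.38
tool_pos: [0.5021, -0.0448, 0.1787]
orientation: [-78.9, 89.3, 38.3]
force: [0.0, -0.3, -2.4]
opening: 0.0315
```

```bash
python3 r.py .087
python3 - <<'E'
from h import *
from plant import *
f=[]
for i in range(6):
    w=snapshot("wrist");o=get_obs();f.append(np.r_[o["force"],o["moment"]])
S=snapshot("scene");pickle.dump((w,S,o),open("w12.pkl","wb"))
print("F mean",np.mean(f,0).round(2),"clock",o["clock"],"open",o["opening"])
F=w["frame"].astype(int);Y=F[...,2]+F[...,1]-2*F[...,0]
for v in(232,236,240,242):
    b=(Y[v,285:361]>150).astype(int);e=np.flatnonzero(np.diff(b))+285;print(v,e.tolist())
G=S["frame"].astype(int);Y=G[...,2]+G[...,1]-2*G[...,0]
for v in(224,226,228): print(v," ".join("%4d"%x for x in Y[v,283:308]))
for u in(294,296,298): print(u," ".join("%4d"%x for x in Y[226:238,u]))
E
```

```text
ring rel stub mm [-0.1  1.3  0.2] pliers tilt 1.44 dir [-0.022 -0.011]
togo tool (x to ring z .087) [ 0.2  0.4 -1.2]
t 20.38 tcp [ 0.5021 -0.0448  0.1787] psi 117.17 down [ 0.009  0.007 -1.   ] F [ 0.  -0.3 -2.4] open 0.0315
F mean [ 0.01  0.3  -2.28 -0.01  0.04  0.  ] clock 20.675 open 0.03066945001878675
232 [297, 307, 320, 325, 337, 347]
236 [297, 307, 311, 333, 337, 347]
240 [297, 305, 308, 336, 339, 347]
242 [296, 305, 307, 337, 339, 348]
224    8   77  130  122   60    8   20   32  -10  -31  -33  -33  -33  -33  -35  -32  -29  -10   44   62   13   13   79  139  144
226   90  142  148  117   53   22   69   96   42   -8  -20  -26  -27  -27  -26  -20  -14    8   66  103   55   16   63  135  157
228  124  151  153  126   65   22   46   62   31    3   -3   -1   -3   -4   -3   -2   -4   -2   20   38    9   18   86  142  159
294  -26  -12   -1   -4   -9  -22  -20   21  109  152  159  158
296  -27  -13   -4   -2   -7  -21  -26    6   91  146  155  158
298  -20   -8   -2   -5  -15  -24  -24    7   89  146  157  157
```

The wrist check is now symmetric: tips at 297–307 and 337–347, stub at 311–333, all centred on column 322. The mean force is just the pliers' weight. Handing in.

Run:
```python
from plant import *
close_job();o=get_obs();print(o["clock"],o["tool_pos"],o["force"],o["opening"])
```

```text
the job is handed in; nothing more can be done
the job is handed in; nothing more can be done
```

The cap is hanging on the hook, released, and the job was handed in with the squeezed pliers holding the spread ring around the stub at the groove. It took about 20.7 s of the 56 s.

- **Cap:** I lifted it by the wooden grip, hung it by its bar on the hook and let go. A later picture showed it hanging there.
- **Ring spread:** The finger opening was about 31 mm, against 32 mm for fully squeezed handles (the gripper read 21.8 mm on the 22 mm grip).
- **Ring height:** I calculate it to be within about 0.2 mm of the groove middle. That is from the arm's pose, with about 1 mm uncertainty.
- **Centring sideways:** In the last wrist picture the plier tips and the stub shared the same centre, column 322.
- **Centring fore-aft:** From the scene picture just before the last 1.2 mm sideways move, the ring was within about 0.5 mm. Later pixel rows looked the same.
- **Contact with the spindle:** The mean force was (0.0, 0.3, −2.3) N. That is just the pliers' weight, so nothing was resting or pressing on the spindle.

**Checks that disagreed or fell short:**
- **Stub position:** My last position estimate put the ring 1.3 mm off sideways, while the direct picture comparison showed it centred. I trusted the pictures.
- **Scene-camera ring fit:** An automatic fit of the ring came out up to about 3 mm off. The camera's view of the brass side wall probably skewed it, so I used direct edge positions instead.
- **Tilt:** The pliers lean about 1.4° from how they stood in the stand.
- **After hand-in:** A final reading was refused, so the last checks are from just before it.

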